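# Open the sprung bayonet pot and take the vial out

### The arm

A 6-joint arm with a two-finger parallel gripper is mounted at the origin on a cart in front of the work surface, level with it; the furniture and walls round the work are solid. World frame = base frame: x ahead of the robot, y to its left, z up, the work surface at z = 0. Lengths are in mm, angles in rad, forces in N, time in s.
With the tool pointing down it reaches from about 350 to 1000 mm from the base axis. Payload 7.1 kg.
Tool frame: the origin (TCP) lies midway between the tips of the shut fingers; the grasp point (between the pads) lies arm.tcp_to_grasp behind it (arm.tcp_to_grasp is the distance from the TCP to the grasp point, in mm); z points along the fingers, y is the direction in which the jaws open and shut (so a half turn about z gives the same grasp; the last joint's range is limited). The gripper opens to 85 mm and grips with 20 to 120 N. Pads are 22 mm wide; open, the fingers measure 114 mm over their backs; the gripper's body (76 mm by 85 mm) begins 54 mm behind the grasp point. The pads swing forward as they close: fully open they stand 13 mm farther back than shut.
Start: joints at [-1.337, 0.423, 1.63, -0, 1.089, -0.019], TCP at [156.341, -605.113, 231.319] pointing down, gripper open.
Joint ranges: [-3, 3], [-0.9, 2.11], [0.09, 2.58], [-1.31, 4.45], [0.11, 2.69], [-2.54, 2.54]. Speed limits (rad/s): [2.39, 2.39, 3.01, 3.14, 3.14, 3.14].

### API

Orientations are given as a rotation vector (axis times angle).
In Python, from cell import arm gives the robot as it stands. The module is installed in compiled form; this text tells all that it offers.
- The arm moves only by the shell command python3 -m pendant 'ROWS' [OPENING]. ROWS is JSON, a list of rows, each a list of 2 entries, a list of its own where there are three numbers: the shift along the tool's x, y, z in cm, then the turn about the tool's z in rad. A call has 1 to 12 rows; each row shifts and turns the commanded pose from where the row before left it, along the tool's axes as they then stand; what a row does not reach is not made up. A row lasts 1/10 s, in which the tool goes at most 50 mm and 8.59 degrees, less where a joint would pass 70% of its speed; a pose out of reach is approached as far as the arm can. A call is refused whole if a number of a shift passes 5 or a number of a turn 0.15, either way. A call with a gripper value outside its range is refused whole. OPENING is the finger opening in cm, from 0 to 8.54, set as the call begins (- or left out, the last holds). The fingers move at their own pace and stop on an object; the grip force is fixed at half the most. Time passes only in rows, so rows that do not move let the fingers close. It gives the time, the measured TCP pose, the force and the opening at its end, in the units of the state.
- arm.sense(): the state, without advancing time (a new reading comes with each control period).
- arm.capture(name): name is "scene" or "top" or "wrist"; returns (picture, depth): 480x640x3 uint8, blue, green, red; 480x640 float32, mm along the optical axis (not along the pixel's ray), 0 where there is no reading.
- arm.camera_info(name): a dict with "K" (3x3 intrinsics, pixels), "R" (3x3) and "t" (3): a world point X has camera coordinates R X + t; the wrist camera has in their place "mount" (4x4, takes a point from camera to tool coordinates, whose origin is the TCP and whose axes are the flange's). Camera axes: x right, y down, z forward; pixel columns grow to the right and rows downward; lengths in mm; the calibration is good to about 2 mm. A picture is of the moment at which its call begins: read the wrist's pose just before it. camera_info takes no time and is no camera call.
- arm.close_job(): hands the job in, once; it reports no verdict.
The state is a dict: "time": time; "joints": joint angles; "qd": joint speeds; "tau": joint torques, N m; "eef_pos": TCP position; "ee_rot": TCP orientation; "wrist_force": force on the tool from outside, world axes, zero at the start; "wrist_torque": the same for the moment, N m; "finger_gap": finger opening in mm.
Only numpy, scipy, OpenCV 4.12 (cv2) and the standard library are available. Lean on these libraries where they do the work, as an engineer would, in place of code of your own. Each camera call takes 0.05 s, during which the arm holds its last target.

### The job

Open the fixed sample pot: press its blue cap down against the spring, twist it anticlockwise until both ears are clear of the catches, lift it straight off and set it right way up in the middle of the round grey mat. Then take the green-capped vial out of the pot and stand it in the free part of the white tray, beside the tin. Keep the vial upright throughout and leave the other things where they are.

Things in the scene. Friction and masses are not known exactly. Their poses are not given: they have to be found in the camera images.
- pot_axis (a point): The sample pot, fixed to the worktop: silver-white cup, 80 mm outside, 68 mm inside diameter, on a 132 x 100 x 8 mm plate. This point is on its vertical axis at its rim, 51 mm above the worktop. The pot's x axis runs through its two steel catches, at +x and -x, 40 to 62 mm from the axis, up to 72 mm above the worktop. The vial stands in a loose collar in the pot's middle.
- catch (a point): The pot's catch at +x (the one at -x is the same turned by 180 degrees); the point is under the middle of its roof, 48.5 mm from the axis, 66 mm above the worktop. The roof covers one ear of the closed cap; a fixed stop closes its clockwise side (seen from above), and at its anticlockwise side a nose hangs 5 mm below the roof, so the ear must go down to come out.
- cap_bar (a point): Centre of the cap's black grip bar: 50 mm long (along the cap's x), 14 mm thick (along its y), 26 mm high. The point is 74 mm above the cap's underside, 14 mm above the flat top of the blue dome on which the bar stands, 12 mm below the bar's top. z up. About 116 mm above the worktop when closed; the cap's x is then along the pot's x (4 degrees of play).
- cap: The cap, 0.16 kg, 86 mm tall; origin at the centre of its underside. Hollow spigot 62 mm diameter, 18 mm high (stands on it; in the pot's mouth when closed), steel flange 76 mm across with two ears along +x and -x (16 mm wide, 6 mm thick, tips 52 mm from the axis), blue hollow dome, 54 mm outside, 44 mm inside. To come off the vial and pot it must rise 60 mm.
- spring_ring (a joint): Sprung ring in the pot that pushes the cap up: 0 with the cap closed (8 N), positive (m) as the cap is pressed: noses passed at 0.005 (12 N), bottom at about 0.009 (15 N), -0.0035 when free. Keep it pressed and turn the cap anticlockwise seen from above: ears are out after 35 degrees (50 is safe, the other catch comes at about 140); let go there, it rises 3 mm above closed.
- vial_mid (a point): The vial: whitish body, green cap, 23 mm diameter, 62 mm tall, 30 g; the point is at its centre, 31 mm above its underside, z up. In the pot its underside is 22 mm above the worktop, its top 33 mm above the pot's rim; a collar holds its lowest 14 mm with 2 mm play. Above the rim 30 mm are free all round it, and more across the pot's y, away from the catches.
- tray_spot (a point): The white tray, fixed: inside 100 mm (along x) by 150 mm (along y), walls 55 mm high, its floor 3 mm above the worktop. This point is on the floor, in the middle of the free part, 32 mm along y from the tray's centre; the tin stands in the other part.
- mat_top (a point): Round grey mat with a black edge, fixed, 136 mm diameter; the point is the middle of its top face, 4 mm above the worktop.
- tin: Bystander: whitish metal tin, 68 mm diameter, 40 mm tall, standing in the tray; origin at the centre of its underside.
- bottle: Bystander: brown bottle with black cap, 41 mm diameter, 68 mm tall, origin at the centre of its underside.
- prism: Bystander: grey mortar block 40 x 65 x 40 mm, origin at the centre of its underside.
- bulb: Bystander: blue-green rubber bulb standing on its base, 38 mm diameter, 62 mm tall, origin at the centre of its underside.

How it is judged (in metres and radians):
On the way, in this order (a step that is already met when the one before it is completed fails the run):
1. the cap is pressed down against its spring, below the noses of the catches (value of joint spring_ring above 0.0045 m), for 0.1 s.
2. the cap is twisted out of the catches and lifted clear of the pot, the vial still standing in it (z of cap_bar in the frame of pot_axis above 0.1 m and horizontal distance between vial_mid and pot_axis below 0.01 m and angle between vial_mid's own z axis and vertical below 0.3 rad), for 0.1 s.
3. the cap stands right way up on the mat (horizontal distance between cap_bar and mat_top below 0.045 m and z of cap_bar in the frame of mat_top below 0.079 m and angle between cap_bar's own z axis and vertical below 0.12 rad and horizontal distance between vial_mid and pot_axis below 0.01 m), for 0.2 s.
At the end, for the whole second after the job is handed in: The cap stands right way up (within 7 degrees) on the mat, its axis within 45 mm of the mat's middle; the vial stands upright (within 7 degrees) on the tray's floor beside the tin, within 46 mm (tray x) and 40 mm (tray y) of the listed spot; both are at rest (horizontal distance between cap_bar and mat_top below 0.045 m and z of cap_bar in the frame of mat_top below 0.079 m and angle between each of cap_bar, vial_mid's own z axis and vertical below 0.12 rad and x of vial_mid in the frame of tray_spot between -0.046 and 0.046 m and y of vial_mid in the frame of tray_spot between -0.04 and 0.04 m and z of vial_mid in the frame of tray_spot below 0.036 m and linear speed of each of vial, cap below 0.02 m/s); the robot touches nothing.
It fails at once if the vial is tipped by more than 30 degrees (angle between vial_mid's own z axis and vertical above 0.52 rad).
It fails at once if a bystander (tin, bottle, prism, bulb) is moved by more than 30 mm (distance of any of tin, bottle, prism, bulb from where it was at the start of the episode above 0.03 m).
It also fails if it takes over 69 s, if anything falls off the work surface, if the arm or the gripper's body presses on something with over 40 N, if the wrist force passes 120 N, or if a joint passes its speed limit or range.

## Working session

There is one attempt and no reset: what is moved stays moved. The work goes in short steps, Python scripts to look and compute and a shell command to move; the robot and the scene stay as the last step left them, time stands still between calls to the robot, and variables do not carry over. Pictures are saved under pics/ and viewed, and the job is handed in when it is done.

```bash
mkdir -p pics; python3 - <<'E'
from cell import arm
import cv2,numpy as np
print(arm.sense()); print(arm.tcp_to_grasp)
for n in ["scene","top","wrist"]:
    p,d=arm.capture(n); cv2.imwrite(f"pics/{n}0.png",p); np.save(f"pics/{n}0.npy",d)
    print(n,arm.camera_info(n))
E
```

```text
{'time': 0.0, 'joints': array([-1.33700171e+00,  4.23855767e-01,  1.63070577e+00, -2.02894668e-06,
        1.08861093e+00, -1.90031750e-02]), 'qd': array([ 0.00185143, -0.00051218, -0.00049174,  0.00039344, -0.00159918,
       -0.00030744]), 'tau': array([ 2.12703191e-03, -5.57383132e+01, -2.81736428e+01,  7.41627628e-05,
        7.39934942e-03, -2.39779285e-05]), 'eef_pos': array([ 156.21377476, -604.58440225,  230.5301822 ]), 'ee_rot': array([-3.11497174e+00, -3.95840798e-01,  2.68670332e-04]), 'wrist_force': array([-0.24655706, -0.69002311,  0.44859954]), 'wrist_torque': array([-0.01583722, -0.03964106, -0.03864102]), 'finger_gap': 85.4844181524066}
18.700000000000003
scene {'K': array([[475.94155329,   0.        , 313.3221984 ],
       [  0.        , 475.94155329, 236.42373103],
       [  0.        ,   0.        ,   1.        ]]), 'R': array([[-0.73448124, -0.67854007,  0.01098589],
       [-0.32827452,  0.34107716, -0.88085312],
       [ 0.59394709, -0.65057647, -0.47326219]]), 't': array([402.1153648 , 295.93377014, 579.96209866])}
top {'K': array([[511.72323557,   0.        , 
[... 179 characters left out ...]
02],
       [-9.89680153e-01,  1.59105876e-03, -1.43285250e-01],
       [ 1.43293990e-01,  1.21335781e-02, -9.89605785e-01]]), 't': array([-68.29970723, 597.31627875, 984.18738681])}
wrist {'K': array([[387.7007543 ,   0.        , 325.90049928],
       [  0.        , 387.7007543 , 238.591246  ],
       [  0.        ,   0.        ,   1.        ]]), 'mount': array([[ 2.40865929e-04, -9.64051467e-01, -2.65715471e-01,
         6.75683081e+01],
       [ 9.99999789e-01,  7.20301889e-05,  6.45145231e-04,
         8.60909698e-01],
       [-6.02813671e-04, -2.65715570e-01,  9.64051281e-01,
        -1.41413261e+02],
       [ 0.00000000e+00,  0.00000000e+00,  0.00000000e+00,
         1.00000000e+00]])}
```

View pics/scene0.png

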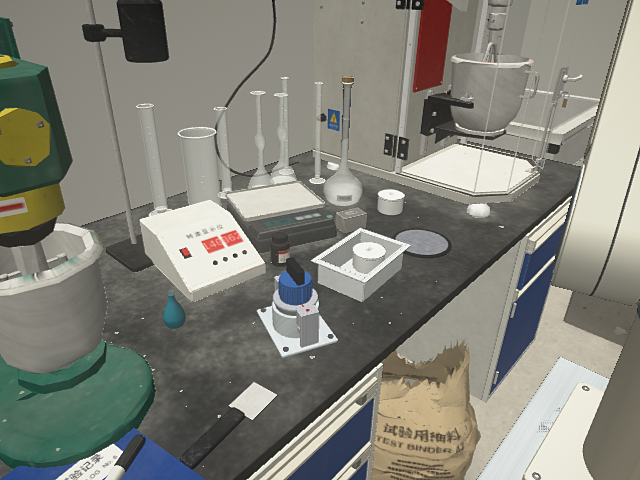

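View pics/top0.png

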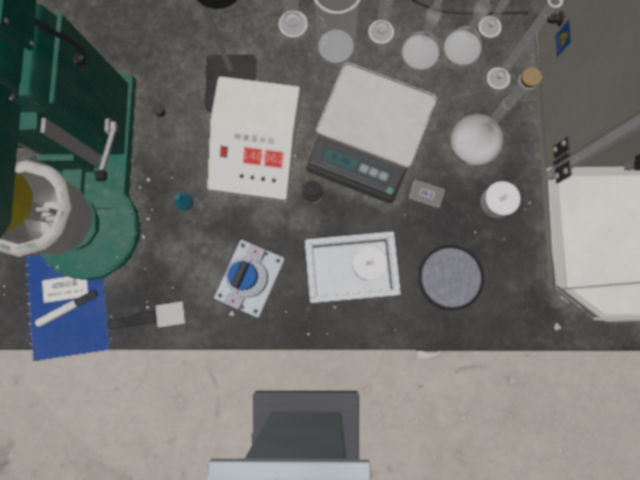

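View pics/wrist0.png

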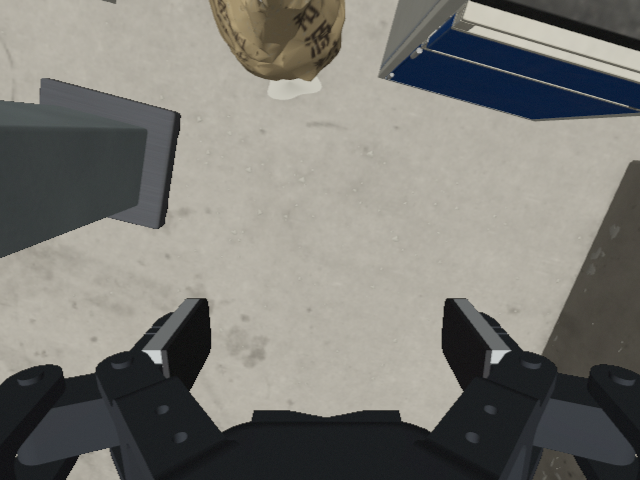

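The scene view shows the pot at about (295,310), the tray at (360,265) and the mat at (422,243). In the top view the pot is at (247,277), the tray at (352,267), the mat at (451,277). I'll crop in.

```bash
python3 - <<'E'
import cv2,numpy as np
p=cv2.imread("pics/top0.png")
c=p[225:325,200:300]; cv2.imwrite("pics/c1.png",cv2.resize(c,None,fx=6,fy=6,interpolation=cv2.INTER_CUBIC))
c=p[215:325,295:495]; cv2.imwrite("pics/c2.png",cv2.resize(c,None,fx=4,fy=4,interpolation=cv2.INTER_CUBIC))
p=cv2.imread("pics/scene0.png")
c=p[240:360,240:350]; cv2.imwrite("pics/c3.png",cv2.resize(c,None,fx=5,fy=5,interpolation=cv2.INTER_CUBIC))
E
```

```text
(no output)
```

View pics/c1.png

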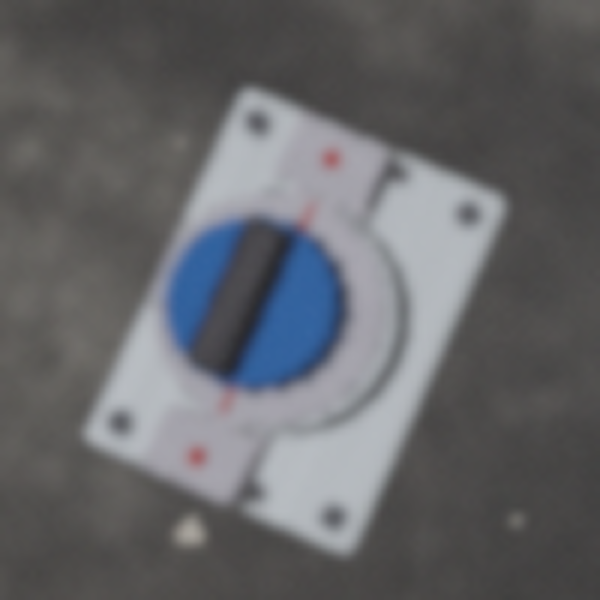

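View pics/c2.png

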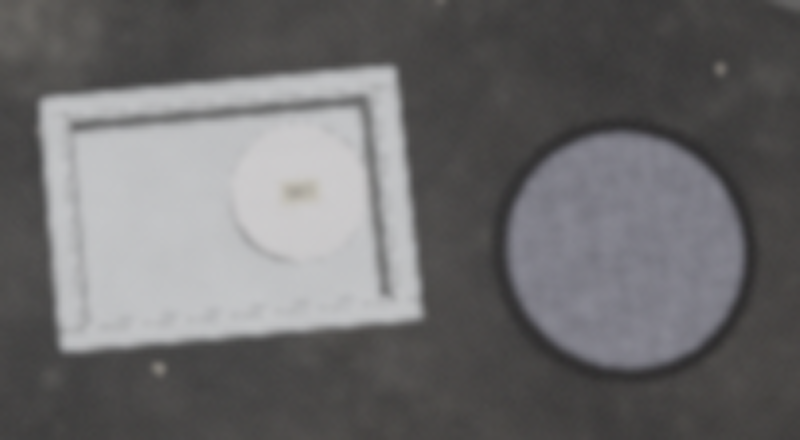

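View pics/c3.png

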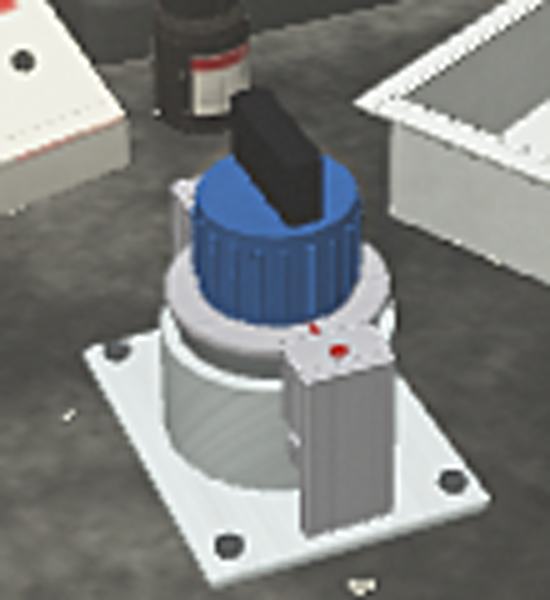

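```bash
cat > h.py <<'E'
import numpy as np
from cell import arm
def ray(name,u,v,z,pose=None):
    i=arm.camera_info(name);K=i["K"]
    d=np.linalg.inv(K)@[u,v,1.]
    if name=="wrist":
        from scipy.spatial.transform import Rotation as Ro
        T=np.eye(4);T[:3,:3]=Ro.from_rotvec(pose["ee_rot"]).as_matrix();T[:3,3]=pose["eef_pos"]
        T=T@i["mount"];c=T[:3,3];d=T[:3,:3]@d
    else:
        R=i["R"];c=-R.T@i["t"];d=R.T@d
    return c+d*(z-c[2])/d[2]
E
python3 - <<'E'
from h import *
f=lambda x,y,s,ox,oy:((x+.5)/s-.5+ox,(y+.5)/s-.5+oy)
A=lambda x,y,z:ray("top",*f(x,y,6,200,225),z)
B=lambda x,y,z:ray("top",*f(x,y,4,295,215),z)
a=A(331,159,72);b=A(197,456,72);print("dots",a,b,(a+b)/2,np.degrees(np.arctan2(*(a-b)[1::-1])),np.linalg.norm(a-b))
P=[A(*q,8) for q in[(247,90),(507,200),(350,552),(88,437)]];print("plate",np.mean(P,0),np.linalg.norm(P[0]-P[1]),np.linalg.norm(P[2]-P[1]), np.degrees(np.arctan2(*(P[0]-P[3])[1::-1])),np.degrees(np.arctan2(*(P[1]-P[2])[1::-1])))
print("dome",A(255,303,102))
print("bar",A(239,297,128))
for z in(55,58):
    P=[B(*q,z) for q in[(40,97),(397,66),(422,318),(62,352)]];print("tray",np.mean(P,0),np.linalg.norm(P[0]-P[1]),np.linalg.norm(P[2]-P[1]),np.degrees(np.arctan2(*(P[0]-P[1])[1::-1])))
print("mat",B(628,250,4)); print("tin",B(300,192,43))
# scene
S=lambda x,y,z:ray("scene",*f(x,y,5,240,240),z)
print("scene dot -x",S(339,350,72),"plate corner",S(213,585,8),S(490,495,8))
d=np.load("pics/top0.npy");print("depth",d[277,247],d[255,355],d[277,451])
i=arm.camera_info("top");
def pt(u,v):
    q=np.linalg.inv(i["K"])@[u,v,1]*d[v,u];return i["R"].T@(q-i["t"])
print(pt(251,280),pt(451,277),pt(330,270),pt(370,262), pt(388,240))
E
```

```text
dots [559.30464259  63.65658938  72.        ] [463.96661493 104.68649117  72.        ] [511.63562876  84.17154027  72.        ] -23.285226034099637 103.79206309055266
plate [511.6221631   83.23188129   8.        ] 98.22323616260776 130.26206036853634 -23.372448196420702 -23.459617675226408
dome [510.86055558  82.12015601 102.        ]
bar [511.03179833  82.58893784 128.        ]
tray [ 530.72474317 -125.94135142   55.        ] 177.39134193000382 124.31537846936257 94.92249744411258
tray [ 530.48386761 -125.80758345   58.        ] 176.86113412910973 123.94381025910818 94.92249744411252
mat [ 512.63482931 -331.92980808    4.        ]
tin [ 539.1781103  -161.21448802   43.        ]
scene dot -x [464.40056523 104.91387333  72.        ] plate corner [467.68801402 158.8393645    8.        ] [431.90177734  65.86041254   8.        ]
depth 955.49347 1023.4635 1049.6921
[501.69890327  65.28197325 101.59357727] [ 512.89035968 -330.65618293    4.01908665] [527.47338301 -82.49867532   3.47990301] [ 540.30881565 -161.87336729   44.27865046] [ 583.11035213 -197.30012788   53.32061303]
```

```bash
cat >> h.py <<'E'
from scipy.spatial.transform import Rotation as Ro
def plan(tx,ty,tz,yx=None):
    "yx: wanted world heading (deg) of tool x. prints turn first, then shift (cm) in the turned tool frame"
    s=arm.sense();R=Ro.from_rotvec(s["ee_rot"]).as_matrix()
    h=np.degrees(np.arctan2(R[1,0],R[0,0]))
    t=0.
    if yx is not None: t=-((yx-h+180)%360-180)
    R2=R@Ro.from_euler("z",t,degrees=True).as_matrix()
    d=np.array([tx,ty,tz])-s["eef_pos"]
    print("t",round(s["time"],2),"pos",s["eef_pos"].round(1),"head",round(h,2),"tilt",np.degrees(np.arccos(-R[2,2])).round(2),"j",s["joints"].round(2),"F",s["wrist_force"].round(1),"gap",round(s["finger_gap"],1))
    print("turn rad",round(np.radians(t),3),"shift cm after turn",(R2.T@d/10).round(2),"before turn",(R.T@d/10).round(2))
E
python3 -c "
from h import *
plan(511.2,82.8,215,-21)"
```

```text
t 0.15 pos [ 156.2 -604.7  230.7] head 14.48 tilt 0.07 j [-1.34  0.42  1.63 -0.    1.09 -0.02] F [ 0.3 -0.3 -0. ] gap 85.6
turn rad 0.619 shift cm after turn [  8.5  -76.91   1.64] before turn [ 51.56 -57.69   1.64]
```

```bash
python3 -m pendant '[[[0,0,0],0.124],[[0,0,0],0.124],[[0,0,0],0.124],[[0,0,0],0.124],[[0,0,0],0.123],[[0.5,-4,0],0],[[0.5,-4.5,0],0],[[0.5,-4.5,0],0],[[0.5,-4.5,0],0],[[0.5,-4.5,0],0]]'; python3 -c "
from h import *
plan(511.2,82.8,215,-21)"
```

```text
time: 1.15
eef_pos: [258.8, -406.9, 231.2]
ee_rot: [-3.089, 0.573, 0.0]
wrist_force: [0.8, 0.2, -0.4]
finger_gap: 85.1
t 1.15 pos [ 258.8 -406.9  231.2] head -21.01 tilt 0.01 j [-1.03  0.21  1.94  0.    0.99  0.91] F [ 0.8  0.2 -0.4] gap 85.1
turn rad -0.0 shift cm after turn [  6.01 -54.76   1.63] before turn [  6.   -54.76   1.63]
```

```bash
python3 -m pendant '[[[0.5,-4.6,0.1],0],[[0.5,-4.6,0.1],0],[[0.5,-4.6,0.1],0],[[0.5,-4.6,0.1],0],[[0.5,-4.6,0.1],0],[[0.5,-4.6,0.1],0],[[0.5,-4.6,0.1],0],[[0.5,-4.6,0.1],0],[[0.5,-4.6,0.1],0],[[0.5,-4.6,0.1],0],[[0.5,-4.6,0.1],0],[[0.5,-4.2,0.1],0]]'; python3 - <<'E'
from h import *
import cv2
plan(511.2,82.8,215,-21)
s=arm.sense();p,d=arm.capture("wrist");cv2.imwrite("pics/w1.png",p);np.savez("pics/w1.npz",d=d,e=s["eef_pos"],r=s["ee_rot"])
plan(511.2,82.8,215,-21)
E
```

```text
time: 2.35
eef_pos: [511.3, 83.7, 219.2]
ee_rot: [-3.089, 0.571, -0.0]
wrist_force: [1.2, -0.7, 0.3]
finger_gap: 85.3
t 2.35 pos [511.3  83.7 219.2] head -20.94 tilt 0.01 j [0.14 0.28 1.87 0.   0.98 2.08] F [ 1.2 -0.7  0.3] gap 85.3
turn rad 0.001 shift cm after turn [0.03 0.09 0.42] before turn [0.03 0.09 0.42]
t 2.4 pos [514.5  87.9 219.6] head -20.88 tilt 0.26 j [0.15 0.29 1.87 0.   0.98 2.08] F [ 3.2  3.2 -0.2] gap 85.5
turn rad 0.002 shift cm after turn [-0.13  0.6   0.45] before turn [-0.13  0.6   0.45]
```

View pics/w1.png

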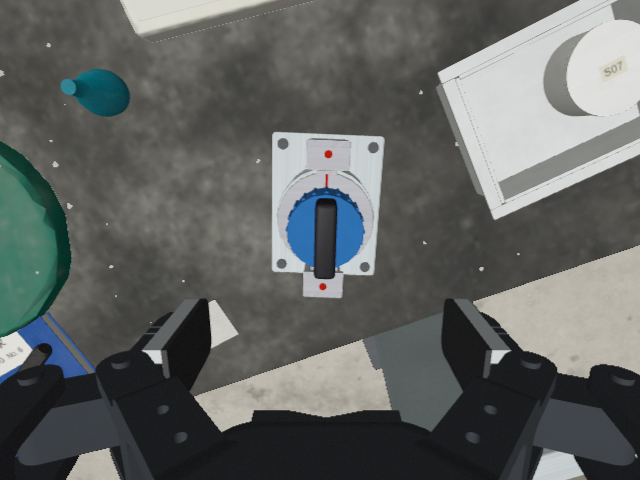

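The wrist image shows the bar (325,200)–(325,277) standing nearly vertical, so it lines up with the tool. The arm was still moving when it was taken, so I'll let it settle and take another.

```bash
python3 -m pendant '[[[0,0,0],0],[[0,0,0],0],[[0,0,0],0],[[0,0,0],0]]'; python3 - <<'E'
from h import *
import cv2
plan(511.2,82.8,215,-21)
s=arm.sense();p,d=arm.capture("wrist");cv2.imwrite("pics/w2.png",p);np.savez("pics/w2.npz",d=d,e=s["eef_pos"],r=s["ee_rot"])
cv2.imwrite("pics/w2c.png",cv2.resize(p[120:310,240:400],None,fx=3.1,fy=3.1,interpolation=cv2.INTER_CUBIC))
E
```

```text
time: 2.8
eef_pos: [510.2, 80.5, 219.4]
ee_rot: [3.088, -0.574, -0.0]
wrist_force: [-0.4, -0.1, 0.3]
finger_gap: 85.3
t 2.8 pos [510.2  80.5 219.4] head -21.07 tilt 0.02 j [ 0.13  0.28  1.88 -0.    0.98  2.07] F [-0.4 -0.1  0.3] gap 85.3
turn rad -0.001 shift cm after turn [ 0.01 -0.25  0.44] before turn [ 0.01 -0.25  0.44]
```

View pics/w2c.png

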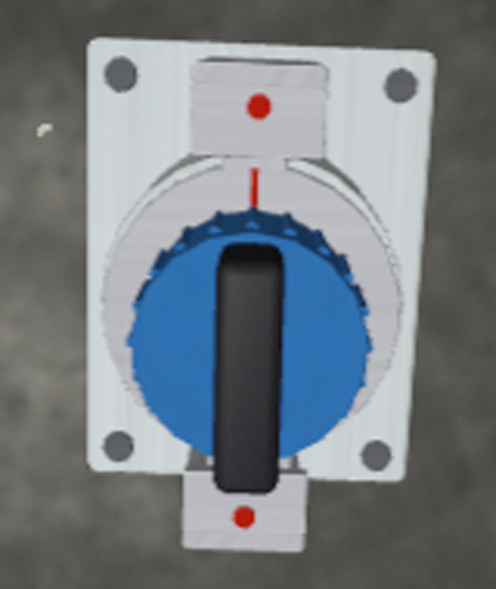

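```bash
python3 - <<'E'
from h import *
w=np.load("pics/w2.npz");s={"eef_pos":w["e"],"ee_rot":w["r"]}
C=lambda x,y,z:ray("wrist",(x+.5)/3.1-.5+240,(y+.5)/3.1-.5+120,z,s)
a=C(259,106,72);b=C(244,517,72);print(a,b,(a+b)/2,np.degrees(np.arctan2(*(a-b)[1::-1])),np.linalg.norm(a-b))
a=C(251.5,268,128);b=C(246.5,491,128);print(a,b,(a+b)/2,np.degrees(np.arctan2(*(a-b)[1::-1])),np.linalg.norm(a-b))
l=[C(219,275,128),C(215,480,128)];r=[C(283,275,128),C(279,480,128)]
print(np.linalg.norm(l[0]-r[0]),[np.degrees(np.arctan2(*(q[0]-q[1])[1::-1])) for q in(l,r)])
plan(511,82,106,-21.5)
E
```

```text
[559.73028423  62.80587488  72.        ] [464.38489505 103.86598312  72.        ] [512.05758964  83.335929    72.        ] -23.298933654703838 103.81076884053932
[533.92144672  74.0281834  128.        ] [490.74592074  91.93364463 128.        ] [512.33368373  82.98091401 128.        ] -22.5244312428978 46.74111237249879
12.58606882579517 [np.float64(-22.76943165151621), np.float64(-21.959836158190434)]
t 2.85 pos [510.4  80.5 219.4] head -21.08 tilt 0.0 j [ 0.13  0.28  1.88 -0.    0.98  2.07] F [0.  0.1 0.2] gap 85.8
turn rad 0.007 shift cm after turn [ 1.000e-02 -1.600e-01  1.134e+01] before turn [ 1.000e-02 -1.600e-01  1.134e+01]
```

```bash
python3 -m pendant '[[[0.03,-0.28,0],0.023],[[0,0,2],0],[[0,0,2],0],[[0,0,2],0],[[0,0,2],0],[[0,0,2],0],[[0,0,1.3],0],[[0,0,0],0],[[0,0,0],0],[[0,0,0],0]]'; python3 -c "
from h import *
plan(511.8,83,106,-22.4)"
```

```text
time: 3.85
eef_pos: [512.7, 84.1, 107.2]
ee_rot: [-3.082, 0.608, -0.002]
wrist_force: [0.2, -0.1, 0.3]
finger_gap: 85.5
t 3.85 pos [512.7  84.1 107.2] head -22.32 tilt 0.09 j [0.14 0.46 1.94 0.   0.74 2.1 ] F [ 0.2 -0.1  0.3] gap 85.5
turn rad 0.001 shift cm after turn [-0.05  0.14  0.12] before turn [-0.05  0.14  0.12]
```

Position is good. Closing the gripper on the bar.

```bash
python3 -m pendant '[[[0,0.05,0.1],0],[[0,0,0],0],[[0,0,0],0],[[0,0,0],0],[[0,0,0],0],[[0,0,0],0],[[0,0,0],0],[[0,0,0],0],[[0,0,0],0],[[0,0,0],0]]' 0; python3 -c "
from h import *
plan(511.8,83,106,-22.4)"
```

```text
time: 4.85
eef_pos: [512.0, 83.8, 105.6]
ee_rot: [-3.082, 0.608, -0.001]
wrist_force: [-1.0, 2.9, 5.5]
finger_gap: 12.9
t 4.85 pos [512.   83.8 105.6] head -22.3 tilt 0.03 j [0.14 0.46 1.94 0.   0.74 2.1 ] F [-1.   2.9  5.5] gap 12.9
turn rad 0.002 shift cm after turn [ 0.01  0.08 -0.04] before turn [ 0.01  0.08 -0.04]
```

```bash
python3 -m pendant '[[[0,0,0.2],0],[[0,0,0.2],0],[[0,0,0.2],0],[[0,0,0.15],0],[[0,0,0],0],[[0,0,0],0],[[0,0,0],0]]'; python3 -c "
from h import *
plan(511.8,83,106,-22.4)"
```

```text
time: 5.55
eef_pos: [512.1, 83.8, 98.5]
ee_rot: [-3.082, 0.608, -0.001]
wrist_force: [-2.1, 1.9, 11.0]
finger_gap: 12.5
t 5.55 pos [512.1  83.8  98.5] head -22.3 tilt 0.04 j [0.14 0.47 1.95 0.   0.72 2.1 ] F [-2.1  1.9 11. ] gap 12.5
turn rad 0.002 shift cm after turn [-0.    0.08 -0.75] before turn [-0.    0.08 -0.75]
```

```bash
python3 -m pendant '[[[0,0,0.1],0],[[0,0,0],0],[[0,0,0],0],[[0,0,0],0]]'; python3 - <<'E'
from h import *
import cv2
plan(511.8,83,106,-22.4)
p,d=arm.capture("scene");cv2.imwrite("pics/s2.png",cv2.resize(p[240:360,240:350],None,fx=5,fy=5,interpolation=cv2.INTER_CUBIC))
E
```

```text
time: 5.95
eef_pos: [512.1, 83.7, 97.6]
ee_rot: [-3.082, 0.608, -0.001]
wrist_force: [-2.4, 3.0, 11.4]
finger_gap: 12.8
t 5.95 pos [512.1  83.7  97.6] head -22.3 tilt 0.04 j [0.14 0.47 1.95 0.   0.72 2.1 ] F [-2.4  3.  11.4] gap 12.8
turn rad 0.002 shift cm after turn [-0.    0.08 -0.84] before turn [-0.    0.08 -0.84]
```

View pics/s2.png

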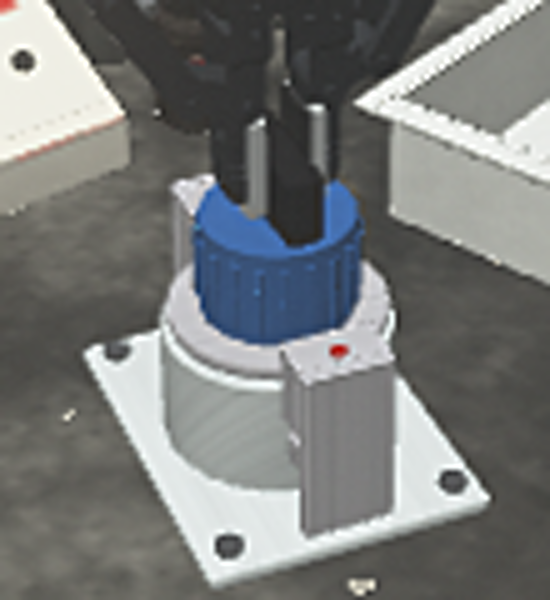

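The flange is about 7 mm lower than it was, so the cap is below the noses. Twisting anticlockwise, which is a negative turn about tool z.

```bash
python3 -m pendant '[[[0,0,0],-0.09],[[0,0,0],-0.09],[[0,0,0],-0.09],[[0,0,0],-0.09],[[0,0,0],-0.09],[[0,0,0],-0.09],[[0,0,0],-0.09],[[0,0,0],-0.09],[[0,0,0],-0.09],[[0,0,0],-0.08],[[0,0,0],0],[[0,0,0],0]]'; python3 - <<'E'
from h import *
import cv2
plan(511.8,83,106,-22.4)
p,d=arm.capture("scene");cv2.imwrite("pics/s3.png",cv2.resize(p[240:360,240:350],None,fx=5,fy=5,interpolation=cv2.INTER_CUBIC))
E
```

```text
time: 7.2
eef_pos: [513.3, 83.6, 98.0]
ee_rot: [3.043, 0.779, 0.005]
wrist_force: [-0.2, 0.5, 11.4]
finger_gap: 12.8
t 7.2 pos [513.3  83.6  98. ] head 28.71 tilt 0.18 j [ 0.14  0.47  1.95 -0.    0.72  1.21] F [-0.2  0.5 11.4] gap 12.8
turn rad 0.892 shift cm after turn [-0.11  0.11 -0.8 ] before turn [-0.16 -0.02 -0.8 ]
```

View pics/s3.png

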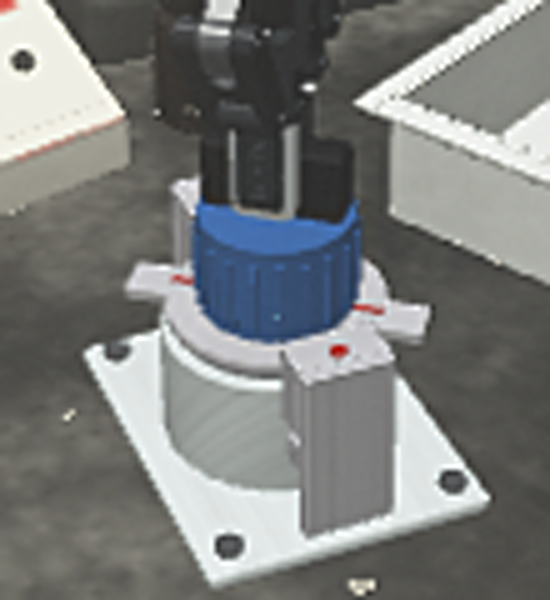

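The ears are clear, visible at (150,280) and (405,318) in the crop. Lifting.

```bash
python3 -m pendant '[[[0,0,-0.5],0],[[0,0,-1],0],[[0,0,-1],0],[[0,0,-1],0],[[0,0,-1],0],[[0,0,-1],0],[[0,0,-1],0],[[0,0,-1.5],0],[[0,0,-2],0],[[0,0,-2],0],[[0,0,-1],0],[[0,0,0],0]]'; python3 - <<'E'
from h import *
import cv2
plan(512.6,-332,230,28.7)
p,d=arm.capture("scene");cv2.imwrite("pics/s4.png",cv2.resize(p[180:360,220:420],None,fx=3.3,fy=3.3,interpolation=cv2.INTER_CUBIC))
E
```

```text
time: 8.45
eef_pos: [512.7, 83.7, 228.4]
ee_rot: [3.043, 0.778, 0.005]
wrist_force: [-0.1, -0.0, -1.9]
finger_gap: 12.7
t 8.45 pos [512.7  83.7 228.4] head 28.69 tilt 0.18 j [0.14 0.27 1.87 0.   1.   1.21] F [-0.1 -0.  -1.9] gap 12.7
turn rad -0.0 shift cm after turn [-19.97  36.46  -0.18] before turn [-19.97  36.46  -0.18]
```

View pics/s4.png

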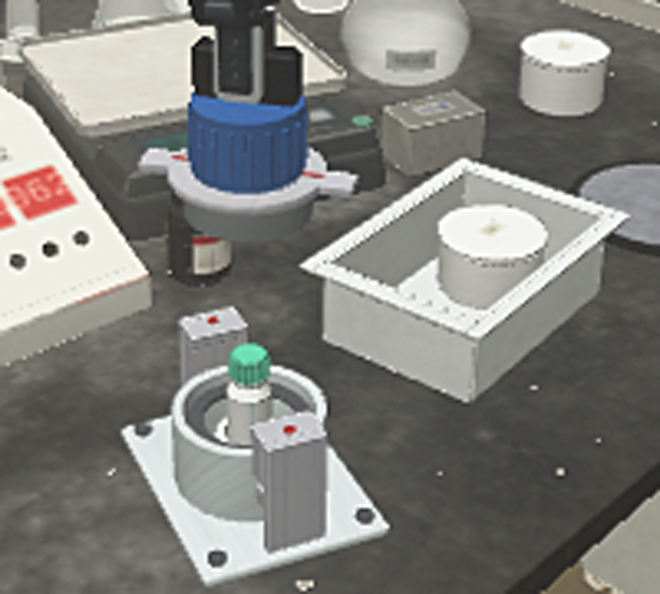

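The cap is off and the vial still stands upright in the pot. Moving to the mat.

```bash
python3 -m pendant '[[[-0.8,1.46,0],0],[[-1.6,2.92,0],0],[[-1.92,3.5,0],0],[[-1.92,3.5,0],0],[[-1.92,3.5,0],0],[[-1.92,3.5,0],0],[[-1.92,3.5,0],0],[[-1.92,3.5,0],0],[[-1.92,3.5,0],0],[[-1.92,3.5,0],0],[[-1.4,2.56,0],0],[[-0.8,1.46,0],0]]'; python3 -m pendant '[[[0,0,2],0],[[0,0,2],0],[[0,0,2],0],[[0,0,2],0]]'; python3 - <<'E'
from h import *
plan(512.6,-332,68,28.7)
E
```

```text
time: 9.7
eef_pos: [510.6, -333.5, 225.3]
ee_rot: [-3.043, -0.775, 0.002]
wrist_force: [0.3, 0.1, -1.3]
finger_gap: 13.2
time: 10.1
eef_pos: [511.0, -330.6, 145.1]
ee_rot: [-3.042, -0.779, 0.002]
wrist_force: [0.2, -0.2, -1.9]
finger_gap: 13.0
t 10.1 pos [ 511.  -330.6  145.1] head 28.71 tilt 0.11 j [-0.59  0.51  1.72  0.    0.91  0.48] F [ 0.2 -0.2 -1.9] gap 13.0
turn rad 0.0 shift cm after turn [0.08 0.22 7.71] before turn [0.08 0.22 7.71]
```

```bash
python3 -m pendant '[[[0.08,0.2,2],0],[[0,0,2],0],[[0,0,1.5],0],[[0,0,1],0],[[0,0,0.5],0],[[0,0,0],0],[[0,0,0],0],[[0,0,0],0]]';python3 - <<'E'
from h import *
import cv2
plan(512.6,-332,68,28.7)
p,d=arm.capture("scene");cv2.imwrite("pics/s5.png",cv2.resize(p[160:300,350:500],None,fx=4,fy=4,interpolation=cv2.INTER_CUBIC))
E
```

```text
time: 10.9
eef_pos: [513.6, -333.3, 77.7]
ee_rot: [3.043, 0.778, 0.002]
wrist_force: [0.4, -0.1, -1.6]
finger_gap: 12.5
t 10.9 pos [ 513.6 -333.3   77.7] head 28.69 tilt 0.09 j [-0.6   0.61  1.74 -0.    0.79  0.48] F [ 0.4 -0.1 -1.6] gap 12.5
turn rad -0.0 shift cm after turn [-0.03 -0.17  0.97] before turn [-0.03 -0.17  0.97]
```

View pics/s5.png

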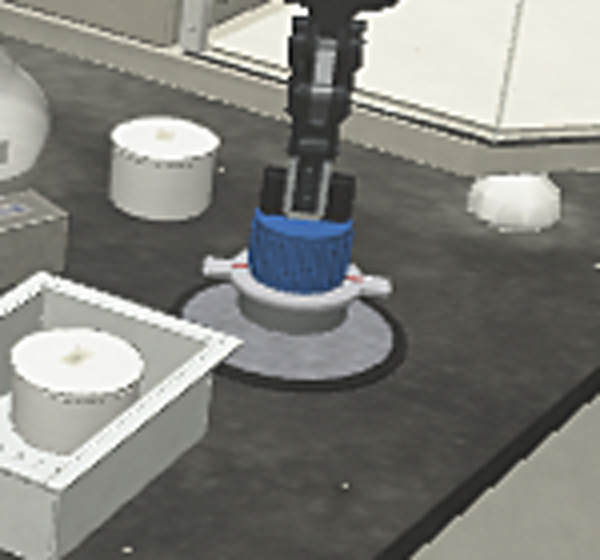

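The cap sits centred just above the mat. Creeping down now.

```bash
python3 -m pendant '[[[0,-0.15,0.3],0],[[0,0,0.3],0],[[0,0,0.2],0],[[0,0,0],0],[[0,0,0],0]]'; python3 -m pendant '[[[0,0,0.1],0],[[0,0,0],0],[[0,0,0],0]]'
```

```text
time: 11.45
eef_pos: [512.4, -331.6, 68.7]
ee_rot: [-3.043, -0.778, 0.0]
wrist_force: [0.4, 0.4, -1.7]
finger_gap: 12.7
time: 11.75
eef_pos: [512.4, -331.6, 67.8]
ee_rot: [3.044, 0.778, 0.0]
wrist_force: [0.3, 0.5, -1.5]
finger_gap: 12.9
```

```bash
python3 -m pendant '[[[0,0,0.1],0],[[0,0,0],0],[[0,0,0],0]]'; python3 -m pendant '[[[0,0,0.1],0],[[0,0,0],0],[[0,0,0],0]]'
```

```text
time: 12.05
eef_pos: [512.5, -331.6, 67.7]
ee_rot: [3.043, 0.778, 0.0]
wrist_force: [-2.1, 1.2, 6.5]
finger_gap: 13.1
time: 12.35
eef_pos: [512.6, -331.7, 67.7]
ee_rot: [3.043, 0.778, 0.001]
wrist_force: [-3.0, 3.2, 14.8]
finger_gap: 12.8
```

```bash
python3 -m pendant '[[[0,0,-0.15],0],[[0,0,0],0],[[0,0,0],0],[[0,0,0],0],[[0,0,0],0],[[0,0,0],0],[[0,0,0],0],[[0,0,0],0],[[0,0,0],0],[[0,0,0],0]]' 5; python3 -m pendant '[[[0,0,-1],0],[[0,0,-2],0],[[0,0,-3],0],[[0,0,-4],0],[[0,0,-4],0],[[0,0,-4],0],[[0,0,0],0],[[0,0,0],0]]'; python3 - <<'E'
from h import *
import cv2
plan(512,83,200,67)
p,d=arm.capture("scene");cv2.imwrite("pics/s6.png",p[120:360,220:500])
p,d=arm.capture("top");cv2.imwrite("pics/t6.png",p[205:335,190:490]); cv2.imwrite("pics/t6pot.png",cv2.resize(p[225:325,200:300],None,fx=6,fy=6,interpolation=cv2.INTER_CUBIC))
E
```

```text
time: 13.35
eef_pos: [512.4, -331.6, 67.3]
ee_rot: [-3.044, -0.778, -0.0]
wrist_force: [-0.6, -0.0, -0.4]
finger_gap: 50.3
time: 14.15
eef_pos: [512.8, -331.9, 249.2]
ee_rot: [3.041, 0.778, 0.003]
wrist_force: [0.2, -0.5, -1.2]
finger_gap: 50.2
t 14.15 pos [ 512.8 -331.9  249.2] head 28.69 tilt 0.18 j [-0.59  0.38  1.65  0.    1.11  0.48] F [ 0.2 -0.5 -1.2] gap 50.2
turn rad -0.669 shift cm after turn [ 38.16 -16.3    4.84] before turn [ 19.84 -36.45   4.84]
```

View pics/s6.png

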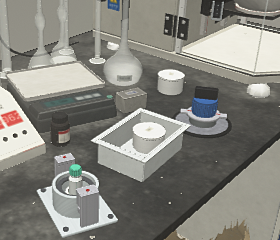

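View pics/t6pot.png

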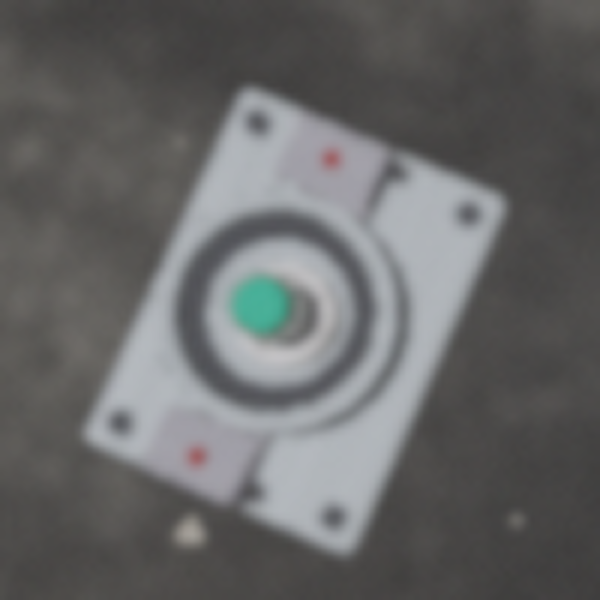

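The cap stands on the mat and the vial stands in the pot, its green top at crop (262,305).

```bash
python3 - <<'E'
from h import *
print(ray("top",(262.5)/6-.5+200,(305.5)/6-.5+225,84))
plan(512,83.5,200,-23)
E
```

```text
[511.36715842  82.95002478  84.        ]
t 14.25 pos [ 511.7 -331.2  246.6] head 28.69 tilt 0.09 j [-0.59  0.38  1.65  0.    1.11  0.48] F [ 0.3  1.2 -1.2] gap 50.0
turn rad 0.902 shift cm after turn [-16.17 -38.18   4.7 ] before turn [ 19.94 -36.35   4.7 ]
```

```bash
python3 -m pendant '[[[0,0,0],0.129],[[0,0,0],0.129],[[0,0,0],0.129],[[0,0,0],0.129],[[0,0,0],0.129],[[0,0,0],0.129],[[0,0,0],0.128]]' 5; python3 -m pendant '[[[-1.35,-3.18,0.3],0],[[-1.35,-3.18,0.3],0],[[-1.35,-3.18,0.3],0],[[-1.35,-3.18,0.3],0],[[-1.35,-3.18,0.3],0],[[-1.35,-3.18,0.3],0],[[-1.35,-3.18,0.3],0],[[-1.35,-3.18,0.3],0],[[-1.35,-3.18,0.3],0],[[-1.35,-3.18,0.3],0],[[-1.35,-3.18,0.3],0],[[-1.35,-3.18,0.3],0]]';python3 -m pendant '[[[0,0,0],0],[[0,0,0],0],[[0,0,0],0],[[0,0,0],0]]'; python3 - <<'E'
from h import *
import cv2
plan(512,83.5,56,-23)
s=arm.sense();p,d=arm.capture("wrist");cv2.imwrite("pics/w7.png",p);np.savez("pics/w7.npz",e=s["eef_pos"],r=s["ee_rot"])
E
```

```text
time: 14.95
eef_pos: [511.6, -331.0, 245.4]
ee_rot: [-3.076, 0.634, 0.005]
wrist_force: [0.7, -0.2, 0.1]
finger_gap: 49.7
time: 16.15
eef_pos: [511.1, 84.2, 209.7]
ee_rot: [3.078, -0.626, -0.005]
wrist_force: [0.4, 1.0, 0.4]
finger_gap: 50.1
time: 16.55
eef_pos: [512.1, 81.9, 211.0]
ee_rot: [3.078, -0.628, -0.001]
wrist_force: [-0.2, -0.6, -0.6]
finger_gap: 50.1
t 16.55 pos [512.1  81.9 211. ] head -23.06 tilt 0.04 j [ 0.14  0.29  1.88 -0.    0.97  2.11] F [-0.2 -0.6 -0.6] gap 50.1
turn rad -0.001 shift cm after turn [-0.07 -0.14 15.5 ] before turn [-0.07 -0.14 15.5 ]
```

View pics/w7.png

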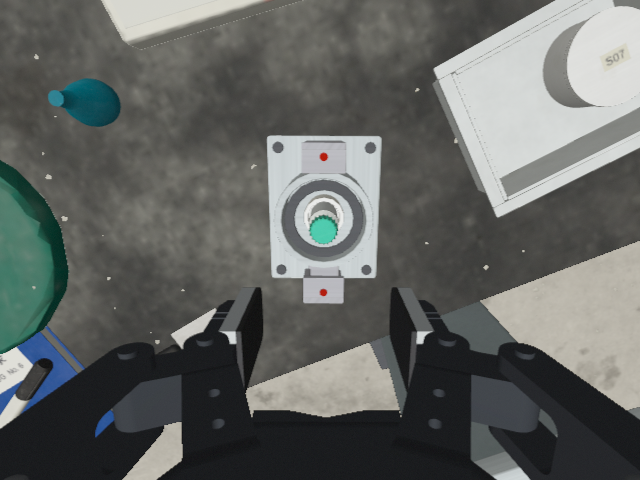

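The vial's top is at (323,231).

```bash
python3 - <<'E'
from h import *
w=np.load("pics/w7.npz");s={"eef_pos":w["e"],"ee_rot":w["r"]}
print(ray("wrist",323,231,84,s),(ray("wrist",323.5,157,72,s)+ray("wrist",323,292,72,s))/2)
E
```

```text
[512.41538644  83.3501659   84.        ] [511.8875468   83.46215089  72.        ]
```

```bash
python3 -m pendant '[[[-0.04,-0.13,1],0],[[0,0,2],0],[[0,0,2.5],0],[[0,0,2.5],0],[[0,0,2.5],0],[[0,0,2],0],[[0,0,1.5],0],[[0,0,1.4],0],[[0,0,0],0],[[0,0,0],0],[[0,0,0],0],[[0,0,0],0]]'; python3 -m pendant '[[[0,0,0],0],[[0,0,0],0],[[0,0,0],0],[[0,0,0],0],[[0,0,0],0],[[0,0,0],0],[[0,0,0],0]]' 1.5;  python3 - <<'E'
from h import *
plan(512,83.5,57,-23)
E
```

```text
time: 17.8
eef_pos: [513.1, 84.4, 58.1]
ee_rot: [-3.078, 0.626, -0.002]
wrist_force: [0.7, 0.1, -0.3]
finger_gap: 49.7
time: 18.5
eef_pos: [512.8, 84.3, 58.0]
ee_rot: [-3.078, 0.626, -0.001]
wrist_force: [-1.7, -1.7, 5.6]
finger_gap: 20.2
t 18.5 pos [512.8  84.3  58. ] head -22.98 tilt 0.05 j [ 0.14  0.54  1.96 -0.    0.64  2.11] F [-1.7 -1.7  5.6] gap 20.2
turn rad 0.0 shift cm after turn [-0.04  0.1   0.1 ] before turn [-0.04  0.1   0.1 ]
```

```bash
python3 -m pendant '[[[0,0,-0.3],0],[[0,0,-0.5],0],[[0,0,-1],0],[[0,0,-1],0],[[0,0,-1],0],[[0,0,-1],0],[[0,0,-1.5],0],[[0,0,-2],0],[[0,0,-2],0],[[0,0,-1],0],[[0,0,0],0],[[0,0,0],0]]';  python3 - <<'E'
from h import *
import cv2
plan(527.8,-93.9,150,94.9)
p,d=arm.capture("scene");cv2.imwrite("pics/s8.png",cv2.resize(p[180:360,220:420],None,fx=3.3,fy=3.3,interpolation=cv2.INTER_CUBIC))
E
```

```text
time: 19.7
eef_pos: [512.2, 84.3, 170.1]
ee_rot: [3.079, -0.626, -0.0]
wrist_force: [-0.1, -0.1, -0.7]
finger_gap: 20.2
t 19.7 pos [512.2  84.3 170.1] head -22.99 tilt 0.01 j [0.14 0.35 1.91 0.   0.88 2.11] F [-0.1 -0.1 -0.7] gap 20.2
turn rad -2.058 shift cm after turn [-17.88   0.04   2.01] before turn [ 8.4  15.79  2.01]
```

View pics/s8.png

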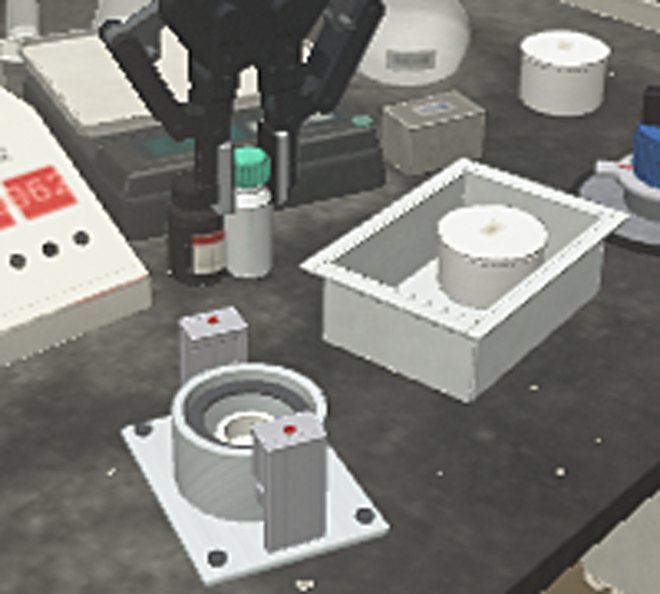

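The vial is out and held upright. Turning first, then moving to the tray.

```bash
python3 -m pendant '[[[0,0,0],-0.07],[[0,0,0],-0.14],[[0,0,0],-0.14],[[0,0,0],-0.14],[[0,0,0],-0.14],[[0,0,0],-0.14],[[0,0,0],-0.14],[[0,0,0],-0.14],[[0,0,0],-0.14],[[0,0,0],-0.14],[[0,0,0],-0.14],[[0,0,0],-0.14]]'; python3 -m pendant '[[[0,0,0],-0.14],[[0,0,0],-0.14],[[0,0,0],-0.11],[[0,0,0],-0.06],[[-1,0,0],0],[[-2,0,0],0],[[-3,0,0],0],[[-3,0,0],0],[[-3,0,0],0],[[-3,0,0],0],[[-2,0,0],0],[[-0.9,0,0],0]]';python3 -m pendant '[[[0,0,0],0],[[0,0,0],0],[[0,0,0],0],[[0,0,0],0]]';python3 - <<'E'
from h import *
import cv2
plan(527.8,-93.9,38,94.9)
s=arm.sense();p,d=arm.capture("wrist");cv2.imwrite("pics/w9.png",p);np.savez("pics/w9.npz",e=s["eef_pos"],r=s["ee_rot"])
E
```

```text
time: 20.95
eef_pos: [511.7, 84.2, 169.1]
ee_rot: [-2.579, -1.792, 0.003]
wrist_force: [0.9, -0.1, -0.1]
finger_gap: 20.3
time: 22.15
eef_pos: [527.8, -96.2, 169.7]
ee_rot: [-2.125, -2.313, 0.001]
wrist_force: [-0.8, 0.1, -0.3]
finger_gap: 20.4
time: 22.55
eef_pos: [528.1, -93.2, 170.3]
ee_rot: [-2.12, -2.318, 0.0]
wrist_force: [-0.4, 0.4, -0.8]
finger_gap: 20.2
t 22.55 pos [528.1 -93.2 170.3] head 95.1 tilt 0.02 j [-0.2   0.38  1.87  0.    0.89 -0.29] F [-0.4  0.4 -0.8] gap 20.2
turn rad 0.003 shift cm after turn [-0.07 -0.03 13.23] before turn [-0.07 -0.03 13.23]
```

View pics/w9.png

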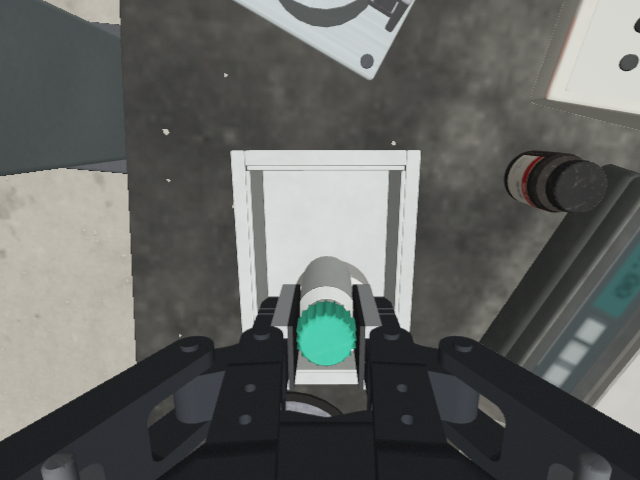

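```bash
python3 -m pendant '[[[-0.07,0,1],0],[[0,0,2],0],[[0,0,2.5],0],[[0,0,2.5],0],[[0,0,2],0],[[0,0,1.5],0],[[0,0,1],0],[[0,0,0],0],[[0,0,0],0],[[0,0,0],0]]';python3 - <<'E'
from h import *
import cv2
plan(527.8,-93.9,39,94.9)
p,d=arm.capture("scene");cv2.imwrite("pics/s10.png",cv2.resize(p[200:320,290:430],None,fx=5,fy=5,interpolation=cv2.INTER_CUBIC))
E
```

```text
time: 23.6
eef_pos: [528.9, -94.8, 46.1]
ee_rot: [2.121, 2.316, 0.001]
wrist_force: [0.7, 0.2, -0.5]
finger_gap: 20.1
t 23.6 pos [528.9 -94.8  46.1] head 95.04 tilt 0.09 j [-0.2   0.58  1.92  0.    0.64 -0.29] F [ 0.7  0.2 -0.5] gap 20.1
turn rad 0.002 shift cm after turn [ 0.1  -0.11  0.71] before turn [ 0.1  -0.1   0.71]
```

View pics/s10.png

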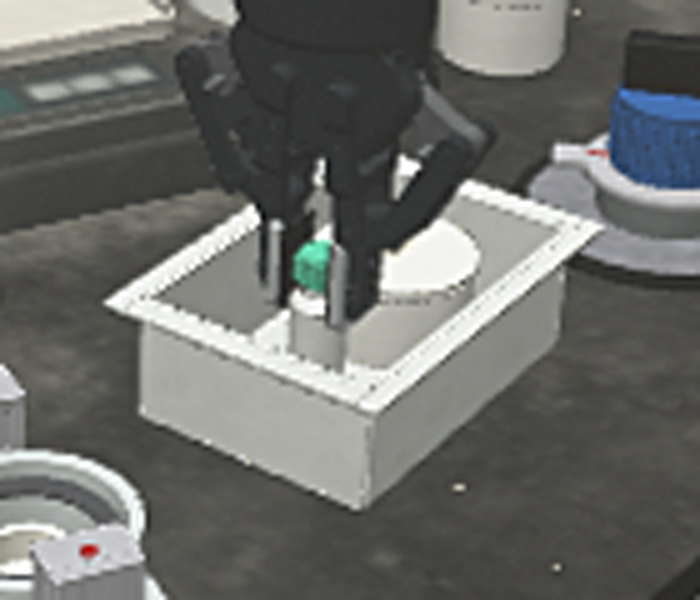

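The vial is inside the tray and clear of both the tin and the walls. Creeping down.

```bash
python3 -m pendant '[[[0,0,0.3],0],[[0,0,0.2],0],[[0,0,0],0],[[0,0,0],0]]'; python3 -m pendant '[[[0,0,0.1],0],[[0,0,0],0],[[0,0,0],0]]'; python3 -m pendant '[[[0,0,0.1],0],[[0,0,0],0],[[0,0,0],0]]'
```

```text
time: 24.05
eef_pos: [528.2, -94.7, 40.3]
ee_rot: [-2.122, -2.317, 0.0]
wrist_force: [0.1, -0.3, 0.2]
finger_gap: 20.5
time: 24.35
eef_pos: [528.2, -94.7, 39.3]
ee_rot: [-2.122, -2.317, 0.0]
wrist_force: [-0.0, -0.1, 0.0]
finger_gap: 20.3
time: 24.65
eef_pos: [528.4, -94.7, 39.0]
ee_rot: [2.121, 2.317, 0.0]
wrist_force: [-0.7, 0.7, 8.1]
finger_gap: 20.1
```

```bash
python3 -m pendant '[[[0,0,-0.06],0],[[0,0,0],0],[[0,0,0],0]]'; python3 -m pendant '[[[0,0,0],0],[[0,0,0],0],[[0,0,0],0],[[0,0,0],0],[[0,0,0],0],[[0,0,0],0],[[0,0,0],0],[[0,0,0],0]]' 3.8;python3 -m pendant '[[[0,0,-0.5],0],[[0,0,-1],0],[[0,0,-2],0],[[0,0,-3],0],[[0,0,-3],0],[[0,0,-4],0],[[0,0,-4],0],[[0,0,-3],0],[[0,0,0],0],[[0,0,0],0]]';python3 - <<'E'
from h import *
import cv2
plan(527.8,-93.9,39,94.9)
p,d=arm.capture("scene");cv2.imwrite("pics/s11.png",cv2.resize(p[180:340,260:470],None,fx=3.5,fy=3.5,interpolation=cv2.INTER_CUBIC))
s=arm.sense();p,d=arm.capture("wrist");cv2.imwrite("pics/w11.png",p);np.savez("pics/w11.npz",e=s["eef_pos"],r=s["ee_rot"])
E
```

```text
time: 24.95
eef_pos: [528.4, -94.8, 39.0]
ee_rot: [2.121, 2.317, 0.0]
wrist_force: [-0.6, 0.2, 3.0]
finger_gap: 20.6
time: 25.75
eef_pos: [528.2, -94.7, 38.9]
ee_rot: [-2.122, -2.317, -0.0]
wrist_force: [-1.5, 0.0, 0.6]
finger_gap: 37.9
time: 26.75
eef_pos: [528.4, -94.7, 245.1]
ee_rot: [2.12, 2.316, 0.002]
wrist_force: [-0.4, -0.1, -0.5]
finger_gap: 38.3
t 26.75 pos [528.4 -94.7 245.1] head 95.04 tilt 0.13 j [-0.2   0.28  1.81  0.    1.05 -0.29] F [-0.4 -0.1 -0.5] gap 38.3
turn rad 0.002 shift cm after turn [ 0.1  -0.09 20.61] before turn [ 0.1  -0.09 20.61]
```

View pics/s11.png

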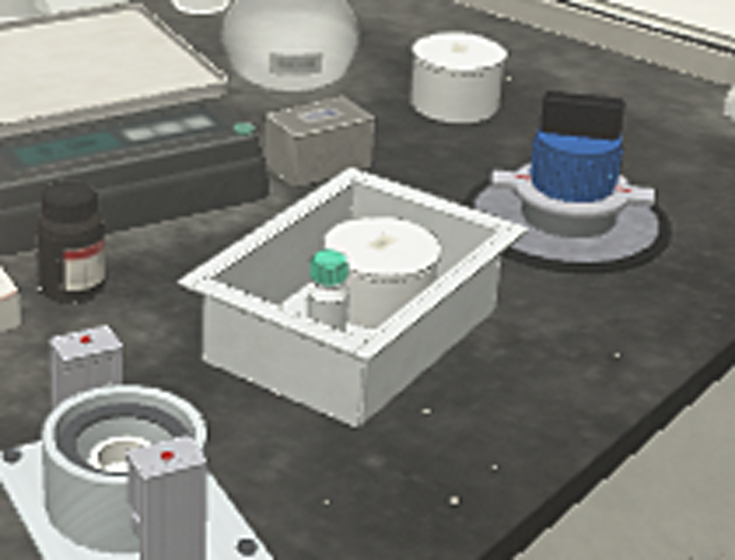

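View pics/w11.png

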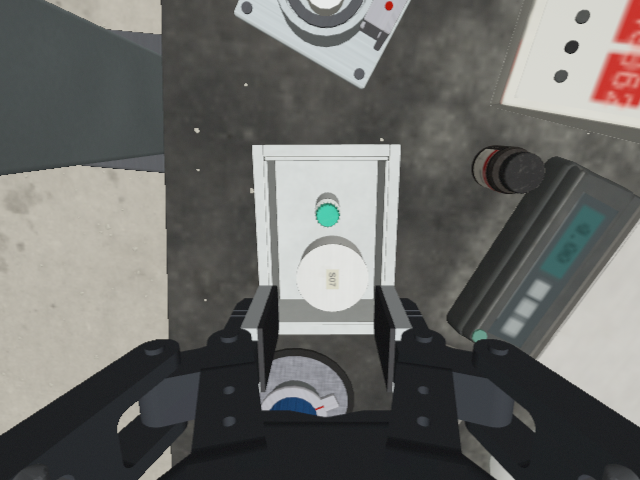

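```bash
python3 - <<'E'
from h import *
w=np.load("pics/w11.npz");s={"eef_pos":w["e"],"ee_rot":w["r"]}
print(ray("wrist",327,214,65,s), arm.sense()["qd"].round(3))
arm.close_job()
E
```

```text
[529.1645164  -95.02119506  65.        ] [-0.001  0.017  0.005  0.    -0.001  0.001]
the job is handed in; nothing more can be done
```

The job is done and handed in at about 27 s on the robot's clock; no verdict was reported.

- **Cap:** I gripped the bar, pressed the cap about 7–8 mm, twisted it about 51° anticlockwise, lifted it straight off and set it upright on the mat. On release the tool was within 1–2 mm of the mat's measured middle, and the last scene picture still shows it standing there.
- **Vial:** I lifted it out of the pot and stood it in the free part of the tray. The last wrist picture puts its top at (529, −95), about 2 mm from my computed tray spot, (528, −94). It looks upright and clear of the tin.
- **Other things:** The tin, bottle and mortar block looked unmoved in the last pictures. The bulb was not in the last pictures; I last saw it before gripping the vial, and nothing went near it afterwards. The arm ended about 200 mm above the tray, touching nothing.
- **Readings that disagreed:** The gripper showed 12.9 mm on the 14 mm bar and 20.2 mm on the 23 mm vial. The pressing force was 11.4 N, a little under the 14–15 N I expected before allowing for the cap's weight. The pictures showed both grasps and the press were good.

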